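# Cure a cast skull implant behind a balanced light shield

### The job

Take the freshly cast white skull implant out of the open black mould by its red sprue, set it down (do not drop it) flat inside the black rim of the curing bed, and let go of it. Then take the orange light shield by its handle bar and swing it gently up to its balance point, standing upright beside the bed; it has no stay, so do not let it fall back or go over centre towards the casting. Finish while still gripping the bar and holding the shield upright, and leave the other things on the bench where they are.

Things in the scene. Friction and masses are not known exactly. Their poses are not given: they have to be found in the camera images.
- implant: White cast plate with a stadium outline 76 mm (x) by 48 mm (y), 10 mm thick, domed on top, about 70 g. From its middle a red square sprue, 16 x 16 mm (sides along x and y), rises to 46 mm above the underside. Origin: centre of the underside; z up. Starts in the mould cavity; may lie in the bed at any yaw.
- sprue_grip (a point): Point on the axis of the red sprue, 34 mm above the implant's underside, 24 mm above the plate: where to pinch it from above.
- mould: Black mould block fixed to the bench, 132 mm (x) by 104 mm (y), 30 mm high, with an open rectangular cavity 80 x 52 mm, 8 mm deep, at its centre (floor 22 mm above the bench) in which the implant lies with its x along the mould's x. Brass dots in its corners. Origin: centre of the underside.
- station: Curing station fixed to the bench: white base 200 mm (x) by 260 mm (y, -60 to +200 mm), 20 mm thick. On it: two aluminium hinge posts 110 mm high at y = 0, x = +/-88 mm; the blue curing bed at y = +85 mm; a grey lamp box 90 mm wide, 105 mm high, its face at y = +163 mm. Origin: on the bench, straight under the middle of the hinge. z up.
- bed (a point): Centre of the curing bed's floor, 20 mm above the bench, axes as the station's. The bed is a square of 92 x 92 mm inside a black rim 4 mm thick and 5 mm high.
- shield_hinge (a point): Middle of the shield's hinge axis, 100 mm above the bench; axes as the station's; the hinge axis is its x axis.
- shield (a joint): Angle of the orange light shield (rad): 0 = upright, its balance point; negative = leaning to the station's -y side, away from the bed, where it rests on its stop at -1.15 at the start; positive = over centre towards the bed (stop at +0.9). Almost no friction: let go, it falls to one side. About 0.22 kg; under 2 N at the bar lifts it.
- shield_bar (a point): Middle of the shield's black handle bar: round, 12 mm diameter, parallel to the hinge (station's x), 100 mm free between two side arms, 170 mm from the hinge axis. It can turn between the fingers as the shield swings. On its stop the bar is 169 mm above the bench and 155 mm to the station's -y side of the hinge; upright it is 270 mm up, straight over the hinge. z: from hinge to bar.
- shield_panel (a point): Middle of the orange panel (150 mm wide along the hinge, 100 mm high, 4 mm thick), 55 mm from the hinge axis. The panel's top edge is 65 mm below the bar's axis; between them is an open window 100 mm wide for the fingers.
- bone_model: Bystander: cream bone dome on a black square foot 110 mm wide, 90 mm high, loose. Origin: centre of the underside.
- handpiece: Bystander: black and steel drill handpiece lying on the bench, 150 mm long along its x, 20 mm thick. Origin: on the bench under the middle.
- syringe: Bystander: capped syringe lying on the bench, about 150 mm long along its x, 20 mm thick. Origin: on the bench under the barrel's middle.
- led_driver: Bystander: aluminium lamp driver box 60 x 110 x 28 mm, loose. Origin: centre of the underside.
Mind the look-alikes: they are no part of the job. There is more than one size of the implant; the one meant has the size given above. Several things look just like the mould: the one meant starts nearest to the robot's base.

How it is judged:
By the outcome, as a careful person would: the job done as asked, in the order asked, and still so for the second after the job is handed in, while the arm keeps its last pose, push and grip.
It also fails if it takes over 64 s, if anything falls off the work surface, if the arm or the gripper's body presses on something with over 40 N, if the wrist force passes 120 N, or if a joint passes its speed limit or range.

### The arm

A 6-joint arm with a two-finger parallel gripper is mounted at the origin on the work surface. World frame = base frame: x ahead of the robot, y to its left, z up, the work surface at z = 0. Lengths are in mm, angles in rad, forces in N, time in s.
With the tool pointing down it reaches from about 275 to 825 mm from the base axis. Payload 4.9 kg.
Tool frame: the origin (TCP) lies at the very end of the fingers, on their centre line; the grasp point (between the pads) lies 19 mm behind it; z points along the fingers, y is the direction in which the jaws open and shut (so a half turn about z gives the same grasp; the last joint's range is limited). The gripper opens to 85 mm and grips with 20 to 120 N. Pads are 22 mm wide; open, the fingers measure 114 mm over their backs; the gripper's body (76 mm by 85 mm) begins 54 mm behind the grasp point. The pads swing forward as they close: fully open they stand 13 mm farther back than shut.
Start: joints at [-1.33, 0.326, -0.193, 1.052, 0, 1.437], TCP at [201.36, -511.833, 231.281] pointing down, gripper open.
Joint ranges: [-2.65, 2.65], [-0.97, 1.79], [-1.3, 1.35], [-1.93, 2.1], [-1.47, 1.37], [-3.14, 3.14]. Speed limits (rad/s): [2.57, 2.57, 3.14, 3.14, 3.14, 3.14].

### API

Orientations are given as [roll, pitch, yaw] about the fixed x, y, z axes, in that order (R = Rz(yaw) Ry(pitch) Rx(roll)).
In Python, from bench import bot, solve_ik, imaging gives the robot as it stands. Calls block until the motion is done:
- bot.move_ptp(position, orientation): joint-space move of the TCP to a pose.
- bot.movel(position, rot=None, max_speed=150, threshold=None): straight line of the TCP; rot=None keeps the orientation; max_speed is the mean speed in mm/s. With threshold (N) it stops when the force on the tool has changed by that much, and returns True; else False.
- bot.move_j(angles): joint-space move.
- bot.grip(opening, effort=None): opening from 0.0 (shut) to 1.0 (fully open); effort is the grip in N (None keeps the last); returns when the fingers have stopped.
- bot.dwell(seconds).
- solve_ik(position, orientation): joint angles nearest the present ones, or None.
- bot.get_state(): the state.
- imaging.capture(name): name is "scene" or "top"; returns the picture (480x640x3 uint8, blue, green, red); there is no depth.
- imaging.camera_model(name): a dict with "K" (3x3 intrinsics, pixels), "k1" (the pictures are not rectified: a ray, as slopes to the right and down, at radius r is drawn at 1 + k1 r^2 times it, then the intrinsics apply), "position" and "rotation" of the camera in the world. Camera axes: x right, y up, looking along -z (the intrinsics and any distortion apply to the point x, -y, -z); pixel columns grow to the right and rows downward; lengths in mm; the calibration is good to about 2 mm. A picture is of the moment at which its call begins. camera_model takes no time and is no camera call.
A pose or a line that the arm cannot do raises bot.IKError and nothing moves.
- bot.sign_off(): hands the job in, once; it reports no verdict.
The state is a dict: "t": time; "qpos": joint angles; "joint_velocities": joint speeds; "effort": joint torques, N m; "tcp_pos": TCP position; "orientation": TCP orientation; "contact_force": force on the tool from outside, world axes, zero at the start; "wrist_torque": the same for the moment, N m; "opening": opening from 0.0 (shut) to 1.0 (fully open).
Only numpy, scipy, OpenCV 4.12 (cv2) and the standard library are available. Lean on these libraries where they do the work, as an engineer would, in place of code of your own. Each camera call takes 0.05 s, during which the arm holds its last target. There are 200 camera calls.

## Working session

There is one attempt and no reset: what is moved stays moved. The work goes in short steps, each a Python script; the robot and the scene stay as the last script left them, time stands still between calls to the robot, and variables do not carry over. Pictures are saved under pics/ and viewed, about 8 in all and at most 12, crops included, and the job is handed in when it is done.

```bash
ls; mkdir -p pics; python3 - <<'E'
from bench import bot, solve_ik, imaging
import cv2
for n in("scene","top"):
    cv2.imwrite(f"pics/{n}0.png",imaging.capture(n)); m=imaging.camera_model(n); print(n,{k:(v.tolist() if hasattr(v,'tolist') else v) for k,v in m.items()})
print(bot.get_state())
E
```

```text
pics
scene {'K': [[545.3742959062794, 0.0, 310.8986415801776], [0.0, 545.3742959062794, 237.96670507047077], [0.0, 0.0, 1.0]], 'k1': -0.16838100195332853, 'position': [1126.8673765667497, 417.7243515815015, 1513.6451708923273], 'rotation': [0.5572376252589126, -0.0012695778562634707, 2.287956425782065]}
top {'K': [[453.34955252656346, 0.0, 314.8358620513713], [0.0, 453.34955252656346, 245.80046648530953], [0.0, 0.0, 1.0]], 'k1': -0.05723247299150901, 'position': [346.15803488928157, -114.96564837927349, 1289.852406463813], 'rotation': [0.15561187888372308, -0.008078754008260747, -1.5848101235945258]}
{'t': 0.1, 'qpos': array([-1.33021577e+00,  3.26872339e-01, -1.93486279e-01,  1.05200623e+00,
        1.15810996e-05,  1.43661383e+00]), 'joint_velocities': array([ 6.21951717e-04, -1.46668221e-03,  2.29701595e-03, -9.72309261e-05,
        1.00288816e-03,  7.04836233e-04]), 'effort': array([-1.48158801e-05, -4.44239616e+01,  2.63037050e+01,  7.80562201e-03,
       -1.66364448e-04, -1.34157671e-05]), 'tcp_pos': array([ 201.22543759, -511.30389266,  230.57783061]), 'orientation': array([-3.14003978e+00, -2.21314123e-04,  3.74762876e-01]), 'contact_force': array([-0.05482708, -0.37266811, -0.77299043]), 'wrist_torque': array([-0.0170117 ,  0.00704159, -0.00980098]), 'opening': 0.9994821366049214}
```

View pics/top0.png

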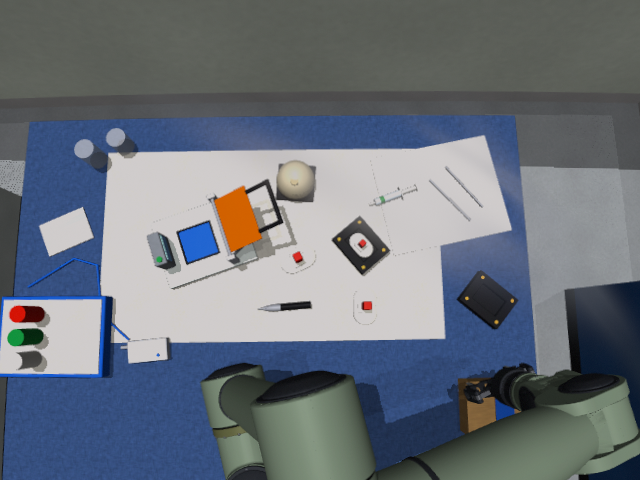

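View pics/scene0.png

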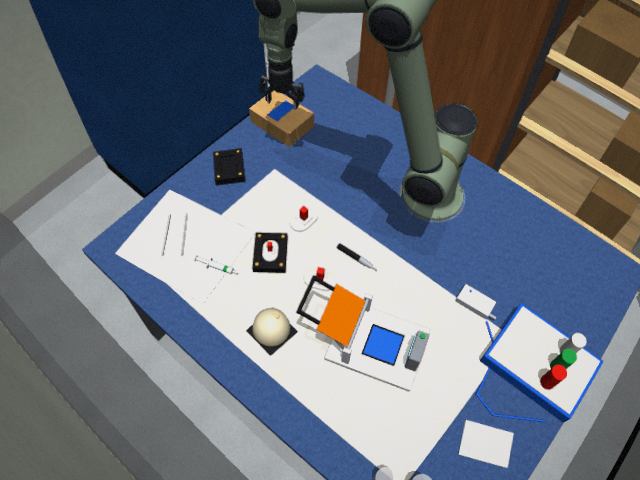

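The top view shows a mould holding an implant at (361,245), an empty look-alike at (487,299), loose decoys at (298,258) and (366,306), the station bed at (198,242), and the shield bar at about (272,205). The scene view shows the same layout.

```bash
cat > h.py <<'E'
import numpy as np, cv2
from scipy.spatial.transform import Rotation as Rn
from bench import bot, solve_ik, imaging
def cam(n):
    m=imaging.camera_model(n); return np.array(m["K"]),m["k1"],np.array(m["position"]),Rn.from_euler("xyz",m["rotation"]).as_matrix()
def ray(n,uv):
    K,k1,p,R=cam(n)
    s=cv2.undistortPoints(np.array([[uv]],float),K,np.array([k1,0,0,0.]))[0,0]
    return p,R@np.array([s[0],-s[1],-1])
def onz(n,uv,z):
    p,d=ray(n,uv); return p+d*(z-p[2])/d[2]
def proj(n,P):
    K,k1,p,R=cam(n); c=R.T@(np.asarray(P,float)-p); s=np.array([c[0],-c[1]])/-c[2]
    s=s*(1+k1*(s@s)); return K[:2,:2]@s+K[:2,2]
def tri(uv1,uv2):
    p,d=ray("scene",uv1);q,e=ray("top",uv2)
    t=np.linalg.lstsq(np.c_[d,-e],q-p,rcond=None)[0]
    a,b=p+t[0]*d,q+t[1]*e; return (a+b)/2,np.linalg.norm(a-b)
def blobs(img,lo,hi,amin=4):
    m=cv2.inRange(cv2.cvtColor(img,cv2.COLOR_BGR2HSV),np.array(lo),np.array(hi))
    n,l,s,c=cv2.connectedComponentsWithStats(m)
    return [(c[i].round(1).tolist(),int(s[i,4]),s[i,:4].tolist()) for i in range(1,n) if s[i,4]>=amin],m
E
python3 - <<'E'
from h import *
for n in("top","scene"):
    im=cv2.imread(f"pics/{n}0.png")
    print(n,"brass");
    for b in blobs(im,(15,120,120),(35,255,255))[0]: print(b[0],b[1],onz(n,b[0],30).round(0)[:2])
    print("red")
    for b in blobs(im,(0,180,120),(5,255,255),15)[0]: print(b)
    print("blue")
    bb,m=blobs(im,(100,200,180),(115,255,255),300)
    cs,_=cv2.findContours(m,cv2.RETR_EXTERNAL,cv2.CHAIN_APPROX_NONE)
    for c in cs:
        if cv2.contourArea(c)>300:
            bx=cv2.boxPoints(cv2.minAreaRect(c)); w=np.array([onz(n,q,20)[:2] for q in bx]); print(bx.round(0).tolist(),w.round(0).tolist(),w.mean(0).round(1),np.degrees(np.arctan2(*(w[1]-w[0])[::-1])).round(1))
    print("orange")
    for b in blobs(im,(8,200,150),(14,255,255),100)[0]: print(b)
a=cv2.imread("pics/top0.png")[170:330,140:400]; cv2.imwrite("pics/c1.png",cv2.resize(a,(780,480),interpolation=cv2.INTER_CUBIC))
E
```

```text
top brass
[359.0, 221.8] 4 [ 611. -254.]
[338.5, 238.5] 12 [ 564. -195.]
[383.0, 249.5] 12 [ 531. -320.]
[362.8, 266.7] 11 [ 483. -261.]
[482.3, 276.9] 9 [ 449. -598.]
[466.3, 297.9] 9 [ 391. -549.]
[511.9, 300.4] 11 [ 382. -678.]
[495.9, 321.6] 11 [ 324. -628.]
[480.6, 413.3] 673 [  79. -570.]
[516.6, 410.4] 8 [  83. -671.]
red
([362.2, 242.9], 25, [360, 240, 6, 7])
([297.4, 256.2], 52, [294, 252, 8, 9])
([367.3, 305.5], 60, [364, 302, 8, 8])
([17.3, 313.7], 206, [10, 306, 16, 16])
blue
[[-0.0, 297.0], [104.0, 297.0], [104.0, 376.0], [0.0, 376.0]] [[409.0, 773.0], [407.0, 467.0], [190.0, 457.0], [189.0, 756.0]] [298.7 613.1] -90.3
[[178.0, 233.0], [208.0, 223.0], [217.0, 251.0], [187.0, 261.0]] [[588.0, 263.0], [616.0, 177.0], [533.0, 148.0], [506.0, 233.0]] [560.8 205.2] -71.9
orange
([237.4, 219.1], 1744, [215, 187, 46, 65])
scene brass
[588.0, 20.8] 4 [-1372.     6.]
[594.5, 29.8] 30 [-1327.    59.]
[605.1, 36.2] 9 [-1322.   118.]
[618.5, 41.5] 4 [-1339.   185.]
[281.1, 112.2] 1005 [  80. -642.]
[623.9, 122.9] 9 [-814.  403.]
[621.8, 128.1] 9 [-778.  407.]
[627.2, 128.6] 5 [-794.
[... 257 characters left out ...]
.]
[631.4, 204.8] 5 [-433.  585.]
[632.9, 210.0] 25 [-415.  599.]
[259.0, 235.0] 9 [ 530. -322.]
[282.7, 235.9] 9 [ 483. -262.]
[256.5, 263.5] 12 [ 611. -255.]
[280.8, 264.0] 10 [ 563. -196.]
[340.9, 315.1] 1553 [573.  55.]
red
([303.4, 209.7], 32, [300, 207, 8, 6])
([269.3, 244.0], 18, [268, 242, 4, 5])
([320.3, 270.9], 41, [317, 268, 7, 7])
([558.8, 372.0], 183, [552, 365, 15, 16])
blue
[[363.0, 352.0], [373.0, 326.0], [403.0, 337.0], [393.0, 363.0]] [[617.0, 175.0], [533.0, 146.0], [504.0, 233.0], [588.0, 260.0]] [560.6 203.7] -160.9
[[483.0, 357.0], [521.0, 303.0], [607.0, 364.0], [569.0, 418.0]] [[402.0, 452.0], [175.0, 451.0], [174.0, 770.0], [395.0, 752.0]] [286.5 606.3] -179.9
orange
```

View pics/c1.png

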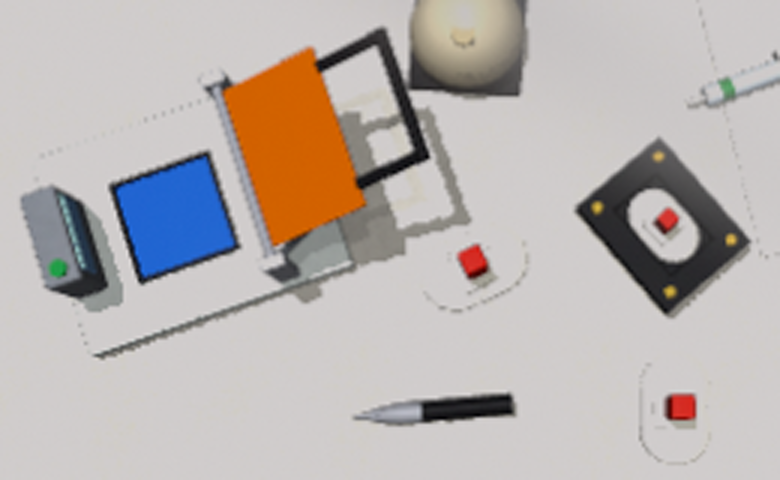

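The crop shows the mould's implant lying lengthwise along the block (about 40° yaw) and at the right size. The two loose ones look bigger. The shield lies on its stop with its bar near top-view pixel (274,202).

```bash
cat >> h.py <<'E'
YS=np.radians(18.1); yh=np.array([-np.sin(YS),np.cos(YS),0]); bed=np.array([560.7,204.5,20.]); hinge=np.array([*(bed-85*yh)[:2],100.])
YM=np.radians(40.)
def down(y): return [np.pi,0,y]
def st():
    s=bot.get_state(); print("t",round(s["t"],2),"tcp",s["tcp_pos"].round(1),"F",s["contact_force"].round(1),"open",round(s["opening"],3)); return s
E
python3 - <<'E'
from h import *
for s,t in (((269.3,244.0),(362.2,242.9)),((320.3,270.9),(297.4,256.2)),((303.4,209.7),(367.3,305.5))):
    p,e=tri(s,t);print("sprue",p.round(1),round(e,1))
B=[[611,-254.5],[563.5,-195.5],[530.5,-321],[483,-261.5]]; B=np.array(B); print("mould",B.mean(0), np.degrees(np.arctan2(*((B[0]+B[1]-B[2]-B[3])[::-1]))), np.degrees(np.arctan2(*((B[1]-B[0]+B[3]-B[2])[::-1]))))
bar=hinge-155*yh; bar[2]=169; print("hinge",hinge,"bar",bar,proj("top",bar),proj("scene",bar))
# bar: dark contour ends
for n in("top","scene"):
    im=cv2.imread(f"pics/{n}0.png"); xh=np.array([np.cos(YS),np.sin(YS),0])
    print(n,[proj(n,bar+s*xh).round(1).tolist() for s in(-56,56)])
    g=cv2.cvtColor(im,cv2.COLOR_BGR2GRAY); pm=(g<60).astype(np.uint8)
    for s in(-35,-15,15,35):
        best=[]
        for d in np.arange(-20,20,.5):
            u=proj(n,bar+s*xh+d*yh); v=g[int(round(u[1])),int(round(u[0]))]; 
            if v<70: best.append(d)
        print(s,min(best,default=None),max(best,default=None))
for p,o in (((547,-258,140),down(YM)),((547,-258,37),down(YM)),((*bed[:2],35),down(YS)),(bar-[0,0,19],down(YS)),((hinge[0],hinge[1],251),down(YS))):
    q=solve_ik(p,o); print(None if q is None else np.round(q,2))
E
```

```text
sprue [ 545.4 -258.4   61.3] 1.0
sprue [511.2 -79.2  55.8] 0.5
sprue [ 374.5 -267.9   54.5] 0.8
mould [ 547.    -258.125] 39.45374389315812 128.71872420197607
hinge [587.10749652 123.70616281 100.        ] bar [635.26234311 -23.62377559 169.        ] [273.74643234 202.235285  ] [306.79523804 292.91873046]
top [[280.6, 222.7], [267.0, 182.1]]
-35 -3.5 4.0
-15 -5.0 5.5
15 -20.0 3.5
35 -5.0 5.0
scene [[314.7, 276.3], [298.6, 310.1]]
-35 -6.5 2.0
-15 -4.0 4.5
15 -3.0 2.5
35 -3.5 5.0
[-0.56  0.5  -0.17  0.9   0.    1.88]
[-0.56  0.61 -0.28  0.68  0.    1.88]
[ 0.23  0.6  -0.3   0.67  0.    3.05]
[-0.15  0.54 -0.07  0.96  0.    2.67]
[ 0.08  0.41 -0.02  1.14  0.    2.91]
```

```bash
python3 - <<'E'
from h import *
y=np.radians(39.1)-np.pi/2; p=np.array([546.4,-258.2])
bot.move_ptp([*p,140],down(y)); bot.grip(0.55,40); st()
print(bot.movel([*p,38.5],max_speed=100,threshold=12)); a=st()
bot.grip(0.0,40); b=st(); print("torque",b["wrist_torque"].round(2))
for n in("top","scene"): im=imaging.capture(n); u=proj(n,[*p,50]).astype(int); cv2.imwrite(f"pics/{n}1.png",im)
E
```

```text
t 4.1 tcp [ 546.4 -258.2  140. ] F [ 0.4  1.1 -0.6] open 0.552
False
t 5.27 tcp [ 546.9 -258.5   39.2] F [-0.5 -0.5 -0.6] open 0.55
t 5.65 tcp [ 546.9 -258.5   39.2] F [ 0.2 -0.7  3.8] open 0.178
torque [0.   0.02 0.03]
```

```bash
python3 - <<'E'
from h import *
s=bot.get_state(); p=s["tcp_pos"]
bot.movel([p[0],p[1],60],max_speed=40); st()
bot.movel([p[0],p[1],270],max_speed=200); st()
bot.move_ptp([bed[0],bed[1],260],down(YS-np.pi/2)); st()
bot.dwell(0.2)
a=imaging.capture("top");b=imaging.capture("scene")
ua=proj("top",bed+[0,0,120]).astype(int);ub=proj("scene",bed+[0,0,150]).astype(int)
c=lambda i,u:cv2.resize(i[max(u[1]-75,0):u[1]+75,u[0]-65:u[0]+65],(390,450),interpolation=cv2.INTER_CUBIC)
cv2.imwrite("pics/c2.png",np.hstack([c(a,ua),c(b,ub)])); print(ua,ub)
E
```

```text
t 6.44 tcp [ 546.9 -258.5   60. ] F [ 0.1  0.5 -0.3] open 0.178
t 7.64 tcp [ 546.3 -258.2  268.7] F [ 0.2  0.9 -1.7] open 0.177
t 9.33 tcp [561.  203.6 259.9] F [ 1.1 -0.5 -0.7] open 0.182
[186 234] [389 324]
```

View pics/c2.png

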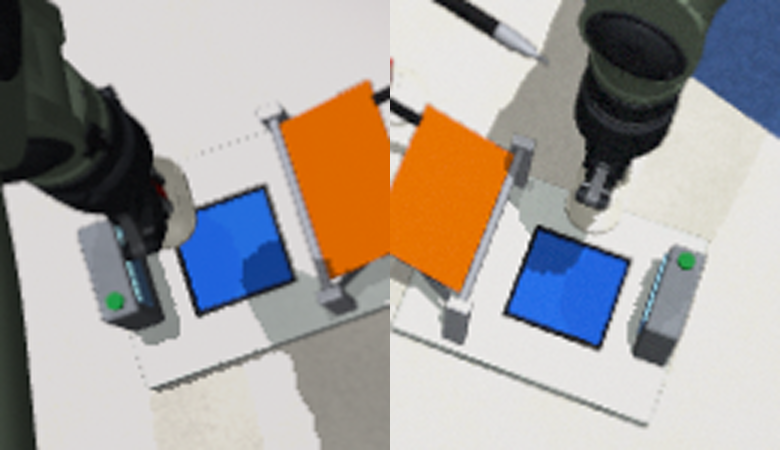

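The implant is held by its sprue above the bed: the left half (top view) shows the white plate at about (178,200), the right half shows it at (597,212). Next I lower it with a force stop.

```bash
python3 - <<'E'
from h import *
x,y=bed[:2]
bot.movel([x,y,55],max_speed=150); st()
print(bot.movel([x,y,34],max_speed=15,threshold=4)); s=st(); print(s["orientation"].round(3))
a=imaging.capture("top");b=imaging.capture("scene")
ua=proj("top",bed).astype(int);ub=proj("scene",bed).astype(int)
c=lambda i,u:cv2.resize(i[max(u[1]-50,0):u[1]+50,u[0]-50:u[0]+50],(400,400),interpolation=cv2.INTER_CUBIC)
cv2.imwrite("pics/c3.png",np.hstack([c(a,ua),c(b,ub)])); print(ua,ub)
E
```

```text
t 11.15 tcp [561.5 204.7  55.9] F [-0.1 -0.1 -0.7] open 0.176
True
t 12.22 tcp [560.6 204.5  37.2] F [-0.1  0.3  5. ] open 0.181
[ 3.141  0.    -1.255]
[197 241] [383 344]
```

View pics/c3.png

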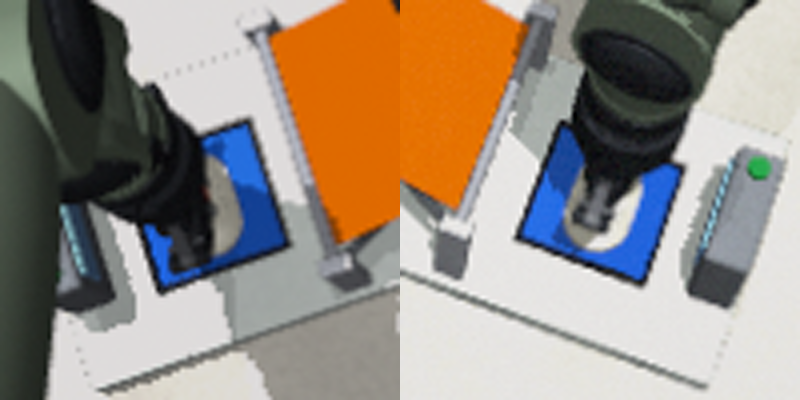

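Contact came at TCP z 37.2, exactly as predicted, and the plate lies inside the rim in both views. I release it, retreat and check.

```bash
python3 - <<'E'
from h import *
x,y=bed[:2]
bot.grip(0.5); st()
bot.movel([x,y,70],max_speed=50); bot.movel([x,y,300],max_speed=250)
bar=hinge-155*yh; bar[2]=169
bot.move_ptp([bar[0],bar[1],250],down(YS)); st()
bot.movel([bar[0],bar[1],200],max_speed=120); bot.dwell(.2); st()
a=imaging.capture("top");b=imaging.capture("scene")
m=(bed+bar)/2
ua=proj("top",m).astype(int);ub=proj("scene",m).astype(int)
c=lambda i,u:cv2.resize(i[u[1]-75:u[1]+75,u[0]-75:u[0]+75],(400,400),interpolation=cv2.INTER_CUBIC)
cv2.imwrite("pics/c4.png",np.hstack([c(a,ua),c(b,ub)])); print(ua,ub)
E
```

```text
t 12.7 tcp [559.4 204.2  36.1] F [0.4 0.1 0.3] open 0.501
t 18.19 tcp [635.3 -23.5 250. ] F [ 0.6 -0.4  0.4] open 0.5
t 18.96 tcp [636.  -23.7 201.2] F [-0.4 -0.4  0.3] open 0.496
[233 223] [346 319]
```

View pics/c4.png

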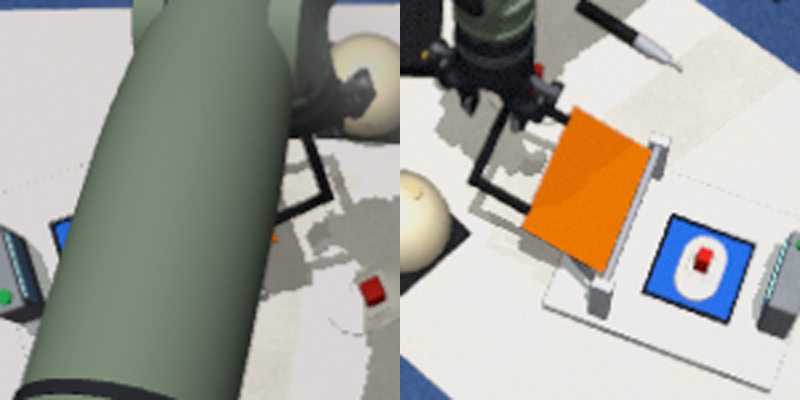

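The implant sits flat inside the rim, free, at about (703,265) in the right half. Before descending I check where the fingertips should appear relative to the bar.

```bash
python3 - <<'E'
from h import *
s=st(); print(s["orientation"].round(3),s["qpos"].round(2))
for n,o in (("top",(158,148)),("scene",(271,244))):
    for d in(-45,0,45):
        for z in (0,60,100): print(n,d,z,((proj(n,s["tcp_pos"]+d*yh+[0,0,z])-o)*400/150).round(0))
E
```

```text
t 19.06 tcp [635.7 -23.7 200.8] F [-0.2 -0.2  0.2] open 0.501
[ 3.141e+00 -1.000e-03  3.160e-01] [-0.15  0.5   0.    1.07 -0.    2.67]
top -45 0 [352. 120.]
top -45 60 [349. 102.]
top -45 100 [347.  89.]
top 0 0 [306. 136.]
top 0 60 [300. 118.]
top 0 100 [296. 105.]
top 45 0 [260. 151.]
top 45 60 [251. 134.]
top 45 100 [245. 122.]
scene -45 0 [ 54. 101.]
scene -45 60 [52. 73.]
scene -45 100 [51. 53.]
scene 0 0 [ 95. 117.]
scene 0 60 [95. 89.]
scene 0 100 [94. 69.]
scene 45 0 [136. 132.]
scene 45 60 [137. 105.]
scene 45 100 [138.  86.]
```

```bash
python3 - <<'E'
from h import *
bar=hinge-155*yh
print(bot.movel([bar[0],bar[1],150],max_speed=60,threshold=5)); st()
bot.grip(0.0,25); s=st()
b=imaging.capture("scene"); u=proj("scene",[bar[0],bar[1],169]).astype(int)
cv2.imwrite("pics/c5.png",cv2.resize(b[u[1]-60:u[1]+60,u[0]-60:u[0]+100],(640,480),interpolation=cv2.INTER_CUBIC))
E
```

```text
False
t 20.04 tcp [635.6 -23.7 150.4] F [ 0.1  0.8 -0.6] open 0.499
t 20.42 tcp [635.5 -23.5 150.5] F [-1.   2.1  1.8] open 0.129
```

View pics/c5.png

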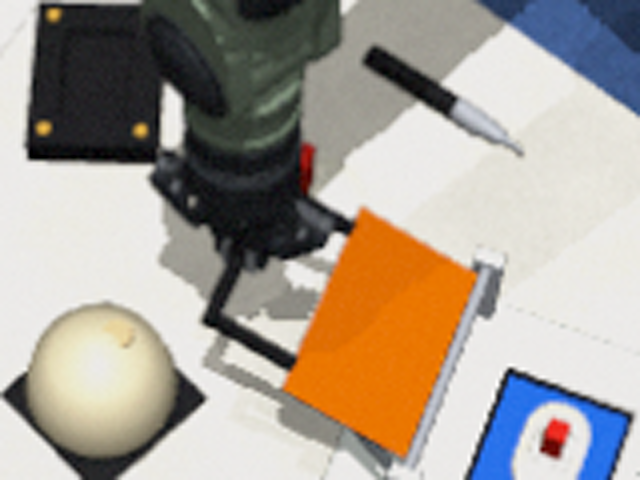

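The bar is gripped: opening 0.129 is about 11 mm. I swing it along the arc with the tool kept vertical and watch the forces.

```bash
cat >> h.py <<'E'
def arc(a): return hinge+170*(np.sin(a)*yh+np.array([0,0,np.cos(a)]))-[0,0,19]
E
python3 - <<'E'
from h import *
for a in np.linspace(-1.15,0,11)[1:]:
    if bot.movel(arc(a),max_speed=45,threshold=20): print("stop",a); st(); break
    s=bot.get_state(); e=s["tcp_pos"]-arc(a); print(round(a,2),round(s["t"],1),"err",e.round(1),"F",s["contact_force"].round(1),round(s["opening"],3))
bot.dwell(.3); st()
a=imaging.capture("top");b=imaging.capture("scene"); m=hinge+[0,0,70]
cv2.imwrite("pics/top_end.png",a);cv2.imwrite("pics/scene_end.png",b)
ua=proj("top",m).astype(int);ub=proj("scene",m).astype(int)
c=lambda i,u:cv2.resize(i[u[1]-65:u[1]+65,u[0]-65:u[0]+65],(400,400),interpolation=cv2.INTER_CUBIC)
cv2.imwrite("pics/c6.png",np.hstack([c(a,ua),c(b,ub)])); print(ua,ub)
E
```

```text
-1.03 21.1 err [0.1 0.  0.1] F [ 2.  -0.2 -1.6] 0.131
-0.92 21.6 err [ 0.1 -0.3  0.4] F [ 1.6 -3.7  1. ] 0.128
-0.8 22.2 err [ 0.2 -1.   0.4] F [ 1.1 -6.5  3.7] 0.128
-0.69 22.8 err [ 0.2 -1.6  0.8] F [-0.5 -8.1  5.4] 0.128
-0.57 23.4 err [ 0.2 -1.6  1.3] F [-1.3 -6.8  7.6] 0.127
-0.46 24.0 err [-0.2 -1.2  1.2] F [-2.3 -6.5  8.7] 0.128
-0.34 24.6 err [-0.7 -0.5  0.9] F [-2.  -5.7  8.5] 0.13
-0.23 25.1 err [-1.2  0.1  0.5] F [-3.8 -3.9  6.9] 0.13
-0.12 25.7 err [-1.4 -0.1 -0.1] F [-5.7 -3.8  5.8] 0.125
0.0 26.3 err [-1.7  0.2 -0.7] F [-5.4 -2.7  3.4] 0.129
t 26.61 tcp [585.5 123.7 250.3] F [-5.5 -3.4  3.3] open 0.129
[215 221] [359 312]
```

View pics/c6.png

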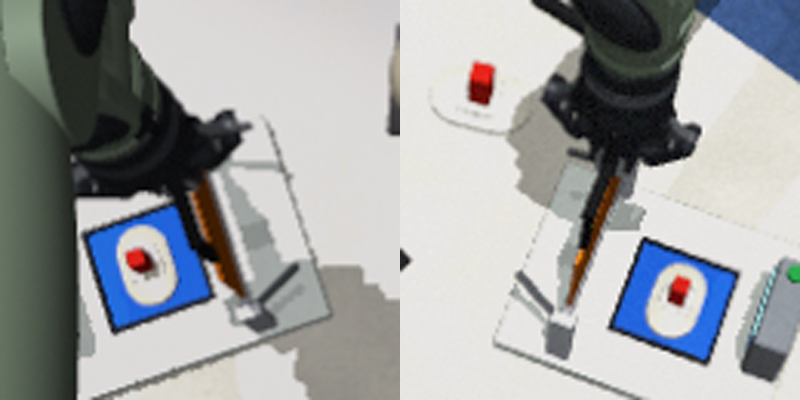

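Both views show the shield edge-on and upright, held by the gripper, with the implant in the bed at (145,265) left and (680,295) right. I make one numeric check of the angle and the bystanders before handing in.

```bash
python3 - <<'E'
from h import *
s=st(); d=s["tcp_pos"]-hinge; print("angle from tcp",np.arctan2(d@yh,d[2]+19-0).round(4))
xh=np.array([np.cos(YS),np.sin(YS),0])
b=cv2.imread("pics/scene_end.png"); u=proj("scene",hinge+[0,0,70]).astype(int)-65
v=cv2.resize(b[u[1]:u[1]+130,u[0]:u[0]+130],(780,780),interpolation=cv2.INTER_CUBIC)
for a,col in((-.1,(255,0,255)),(0,(0,255,0)),(.1,(255,255,0))):
    P=[hinge+sx*55*xh+r*(np.sin(a)*yh+[0,0,np.cos(a)]) for sx,r in((1,25),(1,170),(-1,170))]
    px=[(proj("scene",p)-u+.5)*6 for p in P]
    cv2.polylines(v,[np.int32(px)],False,col,1)
cv2.imwrite("pics/c7.png",v[190:780])
for n in("top","scene"):
    for k in("0","_end"):
        im=cv2.imread(f"pics/{n}{k}.png"); print(n,k,[x[0] for x in blobs(im,(0,180,120),(5,255,255),15)[0]],[x[0] for x in blobs(im,(15,120,120),(35,255,255))[0] if 150<x[0][1]<330 and 210<x[0][0]<520])
E
```

```text
t 26.71 tcp [585.5 123.7 250.2] F [-5.4 -3.4  3.2] open 0.128
angle from tcp 0.0028
top 0 [[362.2, 242.9], [297.4, 256.2], [367.3, 305.5], [17.3, 313.7]] [[359.0, 221.8], [338.5, 238.5], [383.0, 249.5], [362.8, 266.7], [482.3, 276.9], [466.3, 297.9], [511.9, 300.4], [495.9, 321.6]]
top _end [[193.8, 239.7], [297.4, 256.3], [367.3, 305.5], [17.4, 313.7]] [[359.2, 221.6], [338.5, 238.5], [383.2, 249.5], [362.7, 266.8], [482.3, 276.9], [466.5, 298.0], [511.9, 300.4], [496.0, 321.5]]
scene 0 [[303.4, 209.7], [269.3, 244.0], [320.3, 270.9], [558.8, 372.0]] [[237.5, 150.5], [216.2, 153.4], [239.8, 173.4], [217.8, 175.8], [259.0, 235.0], [282.7, 235.9], [256.5, 263.5], [280.8, 264.0], [340.9, 315.1]]
scene _end [[303.3, 209.6], [320.3, 271.0], [384.6, 339.6], [558.8, 372.1]] [[216.2, 153.4], [239.8, 173.4], [217.8, 175.8], [259.0, 235.0], [282.7, 235.9], [256.5, 263.5], [280.8, 264.0], [352.5, 329.5]]
```

View pics/c7.png

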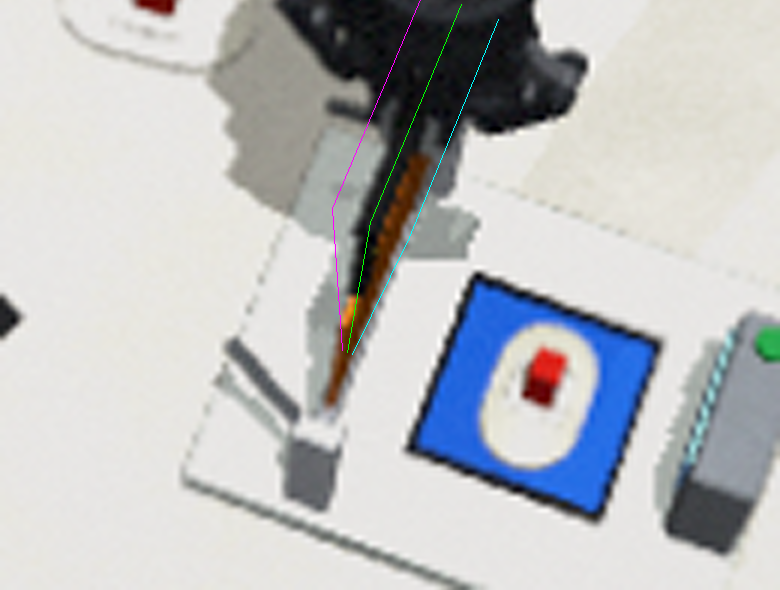

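View pics/scene_end.png

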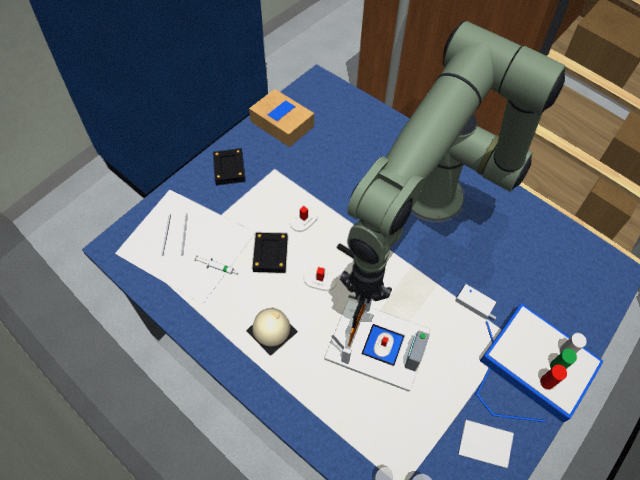

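The bar's end matches the drawn line for 0 rad, and everything else still visible is in place. Handing in.

```bash
python3 - <<'E'
from h import *
st(); bot.sign_off()
E
```

```text
t 26.71 tcp [585.5 123.7 250.2] F [-5.4 -3.4  3.2] open 0.128
the job is handed in; nothing more can be done
```

I finished the job and handed it in at 26.7 s of the 64 s allowed; the sign-off reports no verdict.

- **Implant:** I lifted it out of the mould nearest the base by its sprue. It touched down in the bed at about 5 N, and I let go after that. The later pictures show it lying flat, centred inside the black rim.
- **Shield:** I gripped the bar and swung it up its arc in small steps, with tool forces under about 12 N. The arm finished still gripping it (opening 0.128, about 11 mm on the 12 mm bar).
- **Upright check:** The hand position puts the shield at about 0.003 rad. The picture agrees to within a few hundredths of a rad, with the hinge position itself known to about 2 mm. A side push of about 6 N on the tool remained, mostly along the hinge.
- **Other things on the bench:** Both moulds and the two loose look-alike implants have not moved (within 0.3 px), except one dot on the empty mould that the mask missed in the last scene picture. The bone model, syringe and lamp driver look unmoved in the last picture. The handpiece is partly hidden by the gripper there, so I could not fully check it.

No check failed.

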